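# Move the nanosatellite from charging dock to test nest

### The job

Draw the small satellite straight out of the charging dock by its nose half and lay it down on the dark mat, let go, then lift it off the mat by its tail half and slide it nose first into the test nest, fully home against the stop at the back. Leave it there level and right side up, and leave the bottle, mug and screwdriver alone.

Things in the scene. Friction and masses are not known exactly. Their poses are not given: they have to be found in the camera images.
- satellite: Aluminium nanosatellite model, 0.14 to 0.26 kg, dark solar panels: square body 50 x 50 mm, 135 long, then a narrower round lens barrel, the nose. 170 mm in all. Origin: mid-length, on the underside. x to the nose (body x = -85 to 50 mm, barrel 50 to 85), z up; balances near x = 0. Starts right side up, tail in the dock, 41 to 48 mm of square body and the barrel out.
- nose (a point): centre of the front face of the lens barrel (satellite x = +85 mm, on the centre line, 25 mm above its underside). The barrel is 40 mm in diameter and 35 mm long, including an 8 mm cone that flares to the body and helps it enter
- tail (a point): centre of the flat tail face (satellite x = -85 mm, on the centre line)
- dock: Charging dock: fixed black sleeve 107 long x 84 wide x 88 mm high, open at one end only, closed on top, no latch. Origin: on the bench under the middle of the mouth face; x points straight out of the mouth, z up; housing x = -107 to 0 mm. Bore 56 wide x 56 high x 95 mm deep, floor 20 mm above the bench. On the robot's right (-y), mouth towards +y within 20 degrees.
- dock_mouth (a point): centre of the dock's mouth, 48 mm above the bench
- mat: Dark rubber mat between dock and nest, 220 x 160 mm, 4 mm thick, fixed, lying on the bench. Origin: under its centre; x along its length.
- nest: Test nest: fixed aluminium sleeve 122 long x 82 wide x 86 mm high (two thin rails on top reach 103), open at one end, closed on top. Origin: on the bench under the middle of the mouth face; x points into the nest, z up; housing x = 0 to 122 mm. Bore 54 wide x 54 high, floor 20 mm above the bench. On the robot's left (+y), mouth towards -y within 20 degrees.
- nest_mouth (a point): centre of the nest's mouth, 47 mm above the bench; same axes as the nest
- nest_stop (a point): centre of the flat stop at the back of the nest's bore, 110 mm in from the mouth; same axes as the nest. With the nose against it, 60 mm of the satellite's tail end stays outside
- bottle: white plastic bottle, 54 mm diameter, 140 mm high, bystander; origin under its centre
- mug: white mug, 76 mm diameter, 90 mm high, bystander; origin under its centre
- screwdriver: screwdriver 180 mm long lying on the bench, bystander; x points to its tip
There are look-alikes about, which are no part of the job. What is shaped like the satellite but pink or yellow is not meant. Leave any orange look-alike of the dock alone.

How it is judged:
By the outcome, as a careful person would: the job done as asked, in the order asked, and still so for the second after the job is handed in, with the robot touching nothing.
It also fails if it takes over 66 s, if anything falls off the work surface, if the arm or the gripper's body presses on something with over 40 N, if the wrist force passes 120 N, or if a joint passes its speed limit or range.

### The arm

A 6-joint arm with a two-finger parallel gripper is mounted at the origin on the work surface. World frame = base frame: x ahead of the robot, y to its left, z up, the work surface at z = 0. Lengths are in m, angles in degrees, forces in N, time in s.
With the tool pointing down it reaches from about 0.375 to 0.9 m from the base axis. Payload 3.1 kg.
Tool frame: the origin (TCP) lies on the front face of the gripper's body, between the roots of the fingers; the fingertips stand 70 mm ahead of it and the grasp point (between the pads) lies 51 mm ahead of it (bot.tip_extent is the distance from the TCP to the fingertips, in m); z points along the fingers, x is the direction in which the jaws open and shut, and the axes are right-handed (so a half turn about z gives the same grasp; the last joint's range is limited). The gripper opens to 87 mm and grips with 3 to 60 N. Pads are 19 mm wide; open, the fingers measure 117 mm over their backs; the gripper's body (75 mm by 190 mm) begins 51 mm behind the grasp point.
Start: joints at [60.59, 30.224, 82.088, -0, 67.689, -10.227], TCP at [0.205, 0.59, 0.292] pointing down, gripper open.
Joint ranges: [-176.69, 176.69], [-43.24, 126.21], [12.49, 139.97], [-82, 262], [0, 151.66], [-163.58, 163.58]. Speed limits (degrees/s): [159.86, 159.86, 180, 180, 180, 180].

### API

Orientations are given as a 3x3 rotation matrix whose columns are the frame's x, y, z axes.
In Python, from rig import bot, viewer, ticket gives the robot as it stands. The module is installed in compiled form; this text tells all that it offers.
- The arm moves only by the tool arm_command, never from a script. Its argument "targets" is a list of rows, each an object with "rot": the turn, a rotation vector about the tool's x, y, z in degrees, a list of three; "offset": the shift along the tool's x, y, z in cm, a list of three; "gripper": the closure, from 0 (fully open) to 1 (shut). A call has 1 to 8 rows; each row is the pose to reach, as a shift and turn from the pose commanded when the call began, along the tool's axes at that moment; what a row does not reach only later rows make up. A row lasts 1/10 s, in which the tool goes at most 50 mm and 8.59 degrees, less where a joint would pass 70% of its speed; a pose out of reach is approached as far as the arm can. A call with a gripper value outside its range is refused whole. The fingers move at their own pace and stop on an object; the grip force is fixed at half the most. Time passes only in rows, so rows that repeat a pose let the fingers close. It gives the time, the measured TCP pose, the force and the opening at its end, in the units of the state.
- bot.read_state(): the state, without advancing time (a new reading comes with each control period).
- viewer.capture(name): name is "scene" or "top"; returns a dict with "frame" (420x560x3 uint8, red, green, blue), "fx", "fy", "cx", "cy" (pixels), "D" ([k1, k2, p1, p2, k3] as OpenCV has them; the pictures are not rectified), "view" (4x4, takes a point from world to camera coordinates). Camera axes: x right, y down, z forward; pixel columns grow to the right and rows downward; lengths in m; the calibration is good to about 2 mm. A picture is of the moment at which its call begins. There is no depth.
- ticket.hand_in(): hands the job in, once; it reports no verdict.
The state is a dict: "time_s": time; "joint_positions": joint angles; "qvel": joint speeds; "tau": joint torques, N m; "position": TCP position; "tcp_rot": TCP orientation; "force": force on the tool from outside, world axes, zero at the start; "moment": the same for the moment, N m; "opening": opening from 0.0 (shut) to 1.0 (fully open).
Only numpy, scipy, OpenCV 4.12 (cv2) and the standard library are available. Lean on these libraries where they do the work, as an engineer would, in place of code of your own. Each camera call takes 0.05 s, during which the arm holds its last target. There are 200 camera calls.

## Working session

There is one attempt and no reset: what is moved stays moved. The work goes in short steps, Python scripts to look and compute and a tool call to move; the robot and the scene stay as the last step left them, time stands still between calls to the robot, and variables do not carry over. Pictures are saved under pics/ and viewed, about 8 in all and at most 12, crops included, and the job is handed in when it is done.

Besides the shell and the picture viewer there is one more tool, called after "Call:" as name(argument=value, ...), one argument or row to a line, values as JSON. arm_command: Moves the arm, as the interface text tells. Its arguments: {"type":"object","properties":{"targets":{"type":"array"}},"required":["targets"]}

```bash
mkdir -p pics; cat > h.py <<'E'
import numpy as np, cv2
from rig import bot, viewer, ticket
def cap(n,fn=None):
    c=viewer.capture(n)
    if fn: cv2.imwrite('pics/'+fn,cv2.cvtColor(c['frame'],cv2.COLOR_RGB2BGR))
    c['K']=np.array([[c['fx'],0,c['cx']],[0,c['fy'],c['cy']],[0,0,1]]);c['D']=np.array(c['D'],float);c['view']=np.array(c['view']);return c
def proj(c,P):
    r,_=cv2.Rodrigues(c['view'][:3,:3]);return cv2.projectPoints(np.array(P,float).reshape(-1,3),r,c['view'][:3,3],c['K'],c['D'])[0][:,0]
def ray(c,uv,z):
    p=cv2.undistortPoints(np.array(uv,float).reshape(-1,1,2),c['K'],c['D'])[:,0]
    R,t=c['view'][:3,:3],c['view'][:3,3];o=-R.T@t
    d=np.c_[p,np.ones(len(p))]@R
    z=np.broadcast_to(z,len(p))
    return o+d*((z-o[2])/d[:,2])[:,None]
E
python3 - <<'E'
from h import *
a=cap('scene','s0.png');b=cap('top','t0.png')
for n,c in(('s',a),('t',b)):
    R=c['view'][:3,:3];print(n,-R.T@c['view'][:3,3],R[2],c['fx'],c['D'])
s=bot.read_state();print(s)
for n in 's0','t0':
    i=cv2.imread(f'pics/{n}.png');cv2.imwrite(f'pics/{n}b.png',cv2.resize(i,(800,600),interpolation=cv2.INTER_CUBIC))
E
```

```text
s [ 1.3403977  -0.26665526  0.91559813] [-0.67867194  0.21001352 -0.70377463] 411.4853811687712 [-0.02486907  0.          0.          0.          0.        ]
t [ 0.30385477 -0.01075865  1.38539929] [ 0.18136523 -0.00703065 -0.98339068] 529.465019081457 [0.04534883 0.         0.         0.         0.        ]
{'time_s': 0.1, 'joint_positions': array([ 6.05915649e+01,  3.02733223e+01,  8.21496893e+01, -5.88147994e-05,
        6.76877936e+01, -1.02269143e+01]), 'qvel': array([-0.07843575, -0.17221496, -0.16255754,  0.0516389 ,  0.13927867,
        0.00119152]), 'tau': array([-6.59471443e-04, -4.40986598e+01, -1.77151340e+01,  6.34468440e-02,
        5.33218158e-02, -4.23759639e-05]), 'position': array([0.20505841, 0.58984887, 0.29136917]), 'tcp_rot': array([[ 3.28560774e-01,  9.44482354e-01, -9.48786268e-04],
       [ 9.44480913e-01, -3.28561965e-01, -1.68517890e-03],
       [-1.90335681e-03, -3.42426838e-04, -9.99998130e-01]]), 'force': array([-0.73423167,  0.64535029,  0.72345055]), 'moment': array([-0.01200044, -0.02347719, -0.0092392 ]), 'opening': 1.002102064939373}
```

View pics/s0b.png

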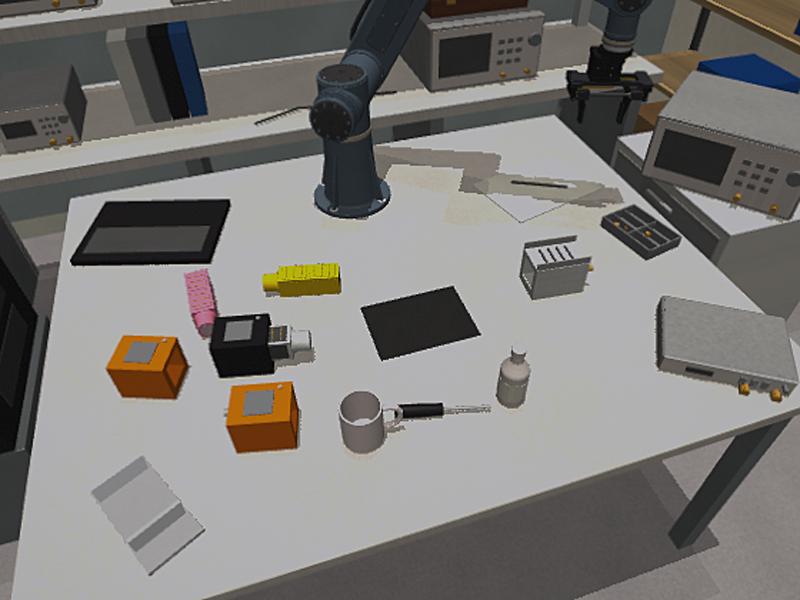

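View pics/t0b.png

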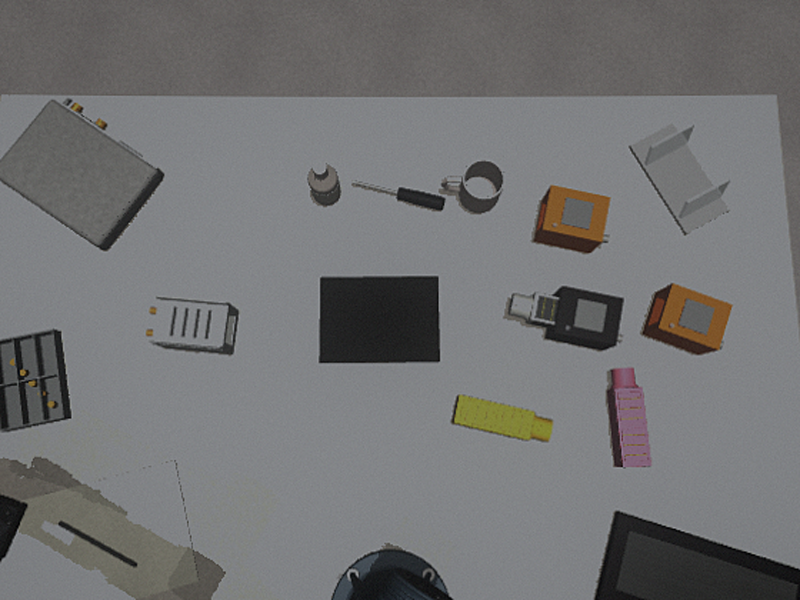

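The top view has +x up and +y left. The black dock is at about (585,318), with the satellite's nose at (510,305) pointing left. The mat is at (380,319) and the nest at (195,325), with its mouth on the right. The scene view agrees with this layout, and I'll crop it for precise corners.

```bash
python3 - <<'E'
import cv2,numpy as np
s=cv2.imread('pics/s0.png');t=cv2.imread('pics/t0.png')
def crop(i,x,y,w,h,f=4):
    o=cv2.resize(i[y:y+h,x:x+w],None,fx=f,fy=f,interpolation=cv2.INTER_CUBIC)
    o=cv2.convertScaleAbs(o,alpha=1.5,beta=25)
    for k in range(0,w,10):
        if (x+k)%10==0: pass
    for X in range((x+9)//10*10,x+w,10):
        cv2.line(o,((X-x)*f,0),((X-x)*f,6 if X%50 else 16),(0,0,255),1)
        if X%20==0: cv2.putText(o,str(X),((X-x)*f-10,18),0,.32,(0,0,255),1)
    for Y in range((y+9)//10*10,y+h,10):
        cv2.line(o,(0,(Y-y)*f),(6,(Y-y)*f),(0,0,255),1); cv2.putText(o,str(Y),(8,(Y-y)*f+4),0,.32,(0,0,255),1)
    return o
d=np.vstack([crop(t,345,190,100,66,8)[:,:800]]);
cv2.imwrite('pics/c1.png',np.vstack([crop(t,345,193,100,60,5)[:, :500],crop(s,140,210,100,60,5)]))
cv2.imwrite('pics/c2.png',np.vstack([crop(t,90,198,100,60,5),crop(s,345,155,100,60,5)]))
cv2.imwrite('pics/c12.png',np.hstack([crop(t,345,193,80,60,5),crop(t,95,198,80,60,5)]))
a=np.hstack([crop(t,345,193,100,60,4),crop(t,95,198,100,60,4)]);b=np.hstack([crop(s,140,214,100,60,4),crop(s,345,155,100,60,4)])
cv2.imwrite('pics/c.png',np.vstack([a,b]))
E
```

```text
(no output)
```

View pics/c.png

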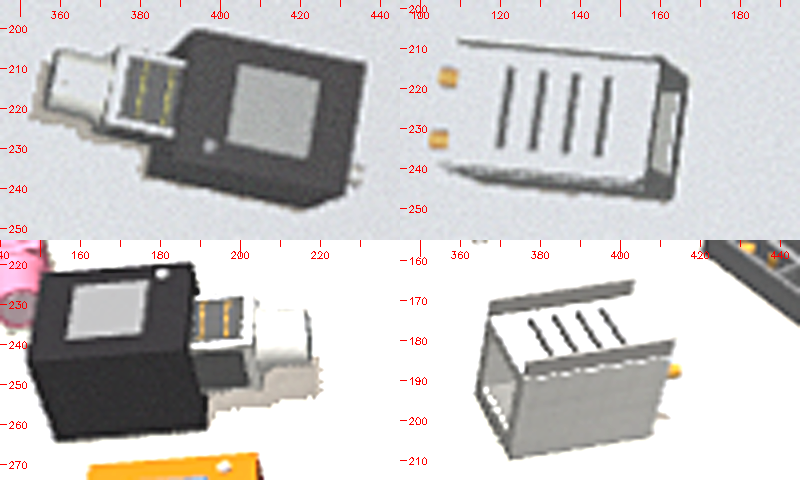

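```bash
cat > fit.py <<'E'
from h import *
from scipy.optimize import minimize,least_squares
A,B=cap('scene'),cap('top')
def box(p,x0,x1,hw,z0,z1):
    c,s=np.cos(p[2]),np.sin(p[2])
    return np.array([[p[0]+c*x-s*y,p[1]+s*x+c*y,z] for x in(x0,x1) for y in(-hw,hw) for z in(z0,z1)])
def hull(P): return cv2.convexHull(P.astype(np.float32))
def dark(c,seed,thr=75):
    m=(c['frame'].max(2)<thr).astype(np.uint8);n,l=cv2.connectedComponents(m,connectivity=4)
    return l==l[seed[1],seed[0]]
def maskhull(m):
    ys,xs=np.nonzero(m);P=np.concatenate([np.c_[xs+a,ys+b] for a in(-.5,.5) for b in(-.5,.5)]);return hull(P)
def fit(hs,p0,geo):
    def f(p):
        t=0
        for c,h in hs:
            q=hull(proj(c,box(p,*geo)));i=cv2.intersectConvexConvex(q,h)[0];t+=cv2.contourArea(q)+cv2.contourArea(h)-2*i
        return t
    r=minimize(f,p0,method='Nelder-Mead',options=dict(xatol=1e-5,fatol=.01,initial_simplex=np.array([p0]+[np.array(p0)+d for d in([.02,0,0],[0,.02,0],[0,0,.1])])));return r
if __name__=='__main__':
    hs=[(A,maskhull(dark(A,(165,257)))),(B,maskhull(dark(B,(425,232))))]
    for H in (hs,hs[:1],hs[1:]):
        r=fit(H,[.6,-.22,np.pi/2],(-.107,0,.042,0,.088));print('dock',r.x[:2],np.degrees(r.x[2]),r.fun,[cv2.contourArea(h) for _,h in H])
    d=r.x
    m=[(B,maskhull(dark(B,(266,224)))),(A,maskhull(dark(A,(290,225))))]
    for H in (m,m[:1],m[1:]):
        r=fit(H,[.6,0,np.pi/2],(-.11,.11,.08,0,.004));print('mat',r.x[:2],np.degrees(r.x[2]),r.fun)
    # nest points: camera, local x, sign y, z, px ; q=[x,y,yaw,railoff,railx0,railx1]
    pts=[(B,'r0',1,.103,(160,211.8)),(B,'r1',1,.103,(109.8,208)),(B,0,-1,0,(162.5,248)),
     (A,'r0',1,.103,(367.5,170.5)),(A,'r1',1,.103,(403.2,165.5)),(A,'r0',-1,.103,(376.5,185.5)),(A,'r1',-1,.103,(413.8,180)),
     (A,0,-1,0,(373,209.8)),(A,.122,-1,0,(408.8,203.2)),(A,0,1,0,(364.2,192.5))]
    def res(q,full=False):
        o=[]
        for c,x,s,z,uv in pts:
            x={'r0':q[4],'r1':q[5]}.get(x,x); y=s*(q[3] if z>.1 else .041)
            # nest x -> +y ; world robots: local +y = -x world ; scene far(-x)=+y local except B far image-up = +x
            if c is B: s2=-1 if uv[1]<230 and z>.1 else 1; 
            if c is B: y=s2*abs(y)
            ca,sa=np.cos(q[2]),np.sin(q[2])
            P=[q[0]+ca*x-sa*y,q[1]+sa*x+ca*y,z]
            o+=list(proj(c,P)[0]-uv)
        return np.array(o)
    r=least_squares(res,[.6,.25,np.pi/2,.038,0,.12],loss='soft_l1',x_scale=[.1,.1,.1,.01,.01,.01]);q=r.x
    print('nest',q[:2],np.degrees(q[2]),q[3:]);print(res(q).reshape(-1,2).round(1))
E
python3 fit.py
```

```text
dock [ 0.51335229 -0.29133439] 77.73136053020328 1073.5517079434358 [2086.5, 2683.5]
dock [ 0.48346268 -0.29029466] 117.64864321749614 456.4490594448289 [2086.5]
dock [ 0.51273097 -0.2913207 ] 76.6481212619091 792.9199956844095 [2683.5]
mat [0.50837129 0.02044423] 90.5388781914727 136.72084999119397
mat [0.50810155 0.02045898] 90.54804036758385 63.08755225490313
mat [0.51049218 0.02017143] 90.74343871883806 42.38197400420904
nest [0.48699677 0.28729834] 84.49407133460139 [ 0.03541642 -0.00548973  0.1157681 ]
[[-1.3 -0.2]
 [-0.7 -0.9]
 [-1.1 -1.3]
 [-0.5 -0.3]
 [-0.2 -0.6]
 [-1.2 -1. ]
 [-1.3 -1.2]
 [-0.2  0.2]
 [-0.4  1. ]
 [-0.3  0.8]]
```

```bash
cat > fit2.py <<'E'
from fit import *
def pf(name,pts,p0,hw):
    def res(p):
        c,s=np.cos(p[2]),np.sin(p[2]);o=[]
        for cam,x,y,z,uv in pts:
            y=y*hw if abs(y)==1 else y
            o+=list(proj(cam,[p[0]+c*x-s*y,p[1]+s*x+c*y,z])[0]-np.array(uv)+.375)
        return np.array(o)
    r=least_squares(res,p0,loss='soft_l1',x_scale=.1);print(name,r.x[:2].round(4),np.degrees(r.x[2]).round(2));print(res(r.x).reshape(-1,2).round(1).tolist());return r.x
# local +y = -world x (near robot)
L=-.107
dp=[(B,0,-1,.088,(393.8,200.5)),(B,L,-1,.088,(436.2,208.5)),(B,0,1,0,(381.2,237.2)),(B,L,1,0,(420.8,244.8)),
(A,0,1,.088,(188,219.5)),(A,L,1,.088,(150,222)),(A,0,-1,.088,(187.5,240.2)),(A,L,-1,.088,(148.2,244)),(A,0,-1,0,(192,261.5)),(A,L,-1,0,(154.2,264.2))]
d=pf('dock',dp,[.51,-.29,np.radians(80)],.042)
# nose silhouettes in nest
R=.0354
npp=[(B,0,-R,.103,(160,211.8)),(B,.122,-R,.103,(109.8,208)),(B,0,1,0,(162.5,248)),(B,0,-1,0,(167,218)),
(A,0,R,.103,(367.5,170.5)),(A,0,-R,.103,(376.5,185.5)),(A,0,-1,0,(373,209.8)),(A,.122,-1,0,(408.8,203.2)),(A,0,1,0,(364.2,192.5))]
for R in(.0354,):
    n=pf('nest',npp,[.487,.287,np.radians(84.5)],.041)
def ov(c,fn,d,n):
    im=cv2.cvtColor(c['frame'],cv2.COLOR_RGB2BGR);im=cv2.resize(im,None,fx=4,fy=4,interpolation=cv2.INTER_CUBIC);im=cv2.convertScaleAbs(im,alpha=1.5,beta=25)
    def bx(P,col):
        q=((proj(c,P)+.5)*4).astype(int)
        for i in range(8):
            for b in(1,2,4):
                if not i&b: cv2.line(im,tuple(q[i]),tuple(q[i|b]),col,1)
    bx(box(d,-.107,0,.042,0,.088),(0,255,0));bx(box(n,0,.122,.041,0,.086),(0,0,255))
    bx(box(d,0,.0445,.025,.020,.070),(255,0,255));bx(box(d,.0445,.0795,.020,.025,.065),(255,128,0))
    return im
if __name__=='__main__':
    a=ov(A,0,d,n);b=ov(B,0,d,n)
    cr=lambda i,x,y:i[y*4:y*4+240,x*4:x*4+400]
    cv2.imwrite('pics/ov.png',np.vstack([np.hstack([cr(b,345,193),cr(b,95,198)]),np.hstack([cr(a,140,214),cr(a,345,158)])]))
E
python3 fit2.py
```

```text
dock [ 0.5118 -0.2909] 78.67
[[-0.9, -0.5], [-0.5, -0.3], [-0.4, -0.1], [0.5, 0.2], [0.2, -1.0], [0.1, -0.2], [-0.9, 0.2], [-1.8, -0.0], [0.0, -0.5], [-0.1, 0.3]]
nest [0.4851 0.2844] 84.26
[[-1.9, 0.8], [-1.6, -0.2], [0.3, -0.2], [0.0, -1.0], [0.5, -0.3], [-0.3, -1.0], [-0.9, 0.4], [-1.1, 1.2], [-0.9, 0.9]]
```

View pics/ov.png

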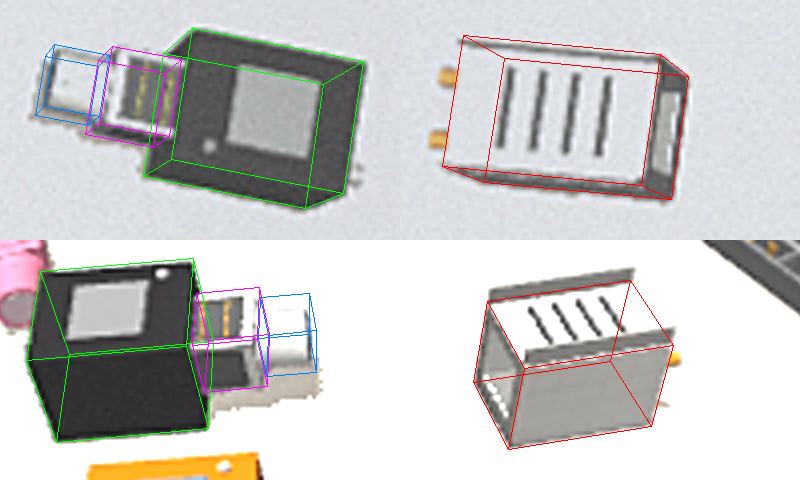

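The overlay fits the dock and nest well in both views: green on the dock housing, red on the nest box without rails, and the satellite stub lined up with the dock axis. Now I'll work out the moves.

```bash
cat > go.py <<'E'
import sys
from h import *
from scipy.spatial.transform import Rotation as Ro
# go.py x y z yaw(deg of tool x)
s=bot.read_state();R=np.array(s['tcp_rot']);p=np.array(s['position'])
def rel(x,y,z,a):
    a=np.radians(a);T=np.array([[np.cos(a),np.sin(a),0],[np.sin(a),-np.cos(a),0],[0,0,-1]])
    return (R.T@(np.array([x,y,z])-p)*100).round(2),Ro.from_matrix(R.T@T).as_rotvec(degrees=True).round(2)
v=list(map(float,sys.argv[1:]))
print('t',round(s['time_s'],2),'pos',p.round(4),'yaw',np.degrees(np.arctan2(R[1,0],R[0,0])).round(2),'F',np.round(s['force'],1),'open',round(s['opening'],3))
for i in range(0,len(v),4): o,r=rel(*v[i:i+4]);print('offset',o.tolist(),'rot',r.tolist())
E
python3 go.py .50 .15 .28 20 .5161 -.2693 .25 -11.3
```

```text
t 0.3 pos [0.2052 0.5901 0.2919] yaw 70.82 F [ 0.5 -0.5  0.7] open 0.999
offset [-31.88, 42.3, 1.21] rot [0.01, 0.04, 50.82]
offset [-70.95, 57.6, 4.24] rot [0.03, 0.04, 82.12]
```

Call:
arm_command(
  targets=[
    {"offset": [-31.9,42.3,1.2],"rot": [0,0,50.8],"gripper": 0},
    {"offset": [-31.9,42.3,1.2],"rot": [0,0,50.8],"gripper": 0},
    {"offset": [-31.9,42.3,1.2],"rot": [0,0,50.8],"gripper": 0},
    {"offset": [-31.9,42.3,1.2],"rot": [0,0,50.8],"gripper": 0},
    {"offset": [-31.9,42.3,1.2],"rot": [0,0,50.8],"gripper": 0},
    {"offset": [-31.9,42.3,1.2],"rot": [0,0,50.8],"gripper": 0},
    {"offset": [-50,48,2],"rot": [0,0,70],"gripper": 0},
    {"offset": [-50,48,2],"rot": [0,0,70],"gripper": 0},
  ],
)

```text
time_s: 1.1
position: [0.4036, 0.2441, 0.2823]
tcp_rot: [[0.999, 0.043, 0.001], [0.043, -0.999, 0.0], [0.001, -0.0, -1.0]]
force: [0.5, 0.1, 0.9]
opening: 1.003
```

```bash
python3 go.py .5161 -.2693 .25 -11.3
```

```text
t 1.1 pos [0.4036 0.2441 0.2823] yaw 2.49 F [0.5 0.1 0.9] open 1.003
offset [9.01, 51.78, 3.23] rot [-0.02, -0.06, 13.79]
```

Call:
arm_command(
  targets=[
    {"offset": [9,51.8,3.2],"rot": [0,0,13.8],"gripper": 0},
    {"offset": [9,51.8,3.2],"rot": [0,0,13.8],"gripper": 0},
    {"offset": [9,51.8,3.2],"rot": [0,0,13.8],"gripper": 0},
    {"offset": [9,51.8,3.2],"rot": [0,0,13.8],"gripper": 0},
    {"offset": [9,51.8,3.2],"rot": [0,0,13.8],"gripper": 0},
    {"offset": [9,51.8,3.2],"rot": [0,0,13.8],"gripper": 0},
    {"offset": [9,51.8,3.2],"rot": [0,0,13.8],"gripper": 0},
    {"offset": [9,51.8,3.2],"rot": [0,0,13.8],"gripper": 0},
  ],
)

```text
time_s: 1.9
position: [0.4905, -0.1459, 0.2579]
tcp_rot: [[0.982, -0.191, 0.001], [-0.191, -0.982, -0.0], [0.001, -0.0, -1.0]]
force: [1.0, 0.7, 0.5]
opening: 1.003
```

```bash
python3 go.py .5161 -.2693 .25 -11.3
```

```text
t 1.9 pos [ 0.4905 -0.1459  0.2579] yaw -11.01 F [1.  0.7 0.5] open 1.003
offset [4.87, 11.63, 0.79] rot [-0.01, -0.03, 0.29]
```

Call:
arm_command(
  targets=[
    {"offset": [4.3,10.5,0.8],"rot": [0,0,0],"gripper": 0},
    {"offset": [4.3,10.5,0.8],"rot": [0,0,0],"gripper": 0},
    {"offset": [4.3,10.5,0.8],"rot": [0,0,0],"gripper": 0},
    {"offset": [4.3,10.5,0.8],"rot": [0,0,0],"gripper": 0},
    {"offset": [4.3,10.5,0.8],"rot": [0,0,0],"gripper": 0},
    {"offset": [4.3,10.5,0.8],"rot": [0,0,0],"gripper": 0},
  ],
)

```text
time_s: 2.5
position: [0.512, -0.2526, 0.2498]
tcp_rot: [[0.982, -0.189, -0.001], [-0.189, -0.982, 0.002], [-0.002, -0.001, -1.0]]
force: [0.6, 0.1, -0.6]
opening: 1.0
```

```bash
python3 go.py .5161 -.2693 .16 -11.3 .5161 -.2693 .101 -11.3
```

```text
t 2.5 pos [ 0.512  -0.2526  0.2498] yaw -10.87 F [ 0.6  0.1 -0.6] open 1.0
offset [0.73, 1.57, 8.98] rot [-0.07, 0.09, 0.43]
offset [0.74, 1.58, 14.88] rot [-0.07, 0.09, 0.43]
```

Call:
arm_command(
  targets=[
    {"offset": [0.74,1.58,3],"rot": [0,0,0.4],"gripper": 0},
    {"offset": [0.74,1.58,8],"rot": [0,0,0.4],"gripper": 0},
    {"offset": [0.74,1.58,11],"rot": [0,0,0.4],"gripper": 0},
    {"offset": [0.74,1.58,13],"rot": [0,0,0.4],"gripper": 0},
    {"offset": [0.74,1.58,14.3],"rot": [0,0,0.4],"gripper": 0},
    {"offset": [0.74,1.58,14.8],"rot": [0,0,0.4],"gripper": 0},
    {"offset": [0.74,1.58,14.8],"rot": [0,0,0.4],"gripper": 0},
    {"offset": [0.74,1.58,14.8],"rot": [0,0,0.4],"gripper": 0},
  ],
)

```text
time_s: 3.3
position: [0.5175, -0.2719, 0.103]
tcp_rot: [[0.98, -0.197, 0.002], [-0.197, -0.98, -0.001], [0.002, 0.001, -1.0]]
force: [-0.1, -0.3, 0.1]
opening: 1.0
```

```bash
python3 go.py .5161 -.2693 .101 -11.3; python3 - <<'E'
from h import *
a=cap('scene','s1.png');b=cap('top','t1.png')
f=lambda i,x,y:cv2.convertScaleAbs(cv2.resize(i[y:y+100,x:x+100],None,fx=4,fy=4,interpolation=2),alpha=1.5,beta=25)
cv2.imwrite('pics/g1.png',np.hstack([f(cv2.imread('pics/t1.png'),330,170),f(cv2.imread('pics/s1.png'),140,185)]))
E
```

```text
t 3.3 pos [ 0.5175 -0.2719  0.103 ] yaw -11.34 F [-0.1 -0.3  0.1] open 1.0
offset [-0.19, -0.22, 0.2] rot [0.05, -0.11, -0.04]
```

View pics/g1.png

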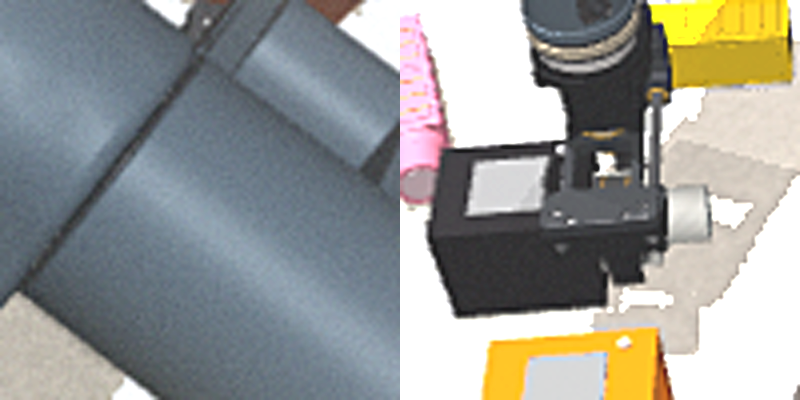

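The scene crop shows the fingers astride the exposed square body, with the barrel sticking out to the right at (690,210) and the gripper body clear above the dock. I'll centre it and close.

Call:
arm_command(
  targets=[
    {"offset": [-0.2,-0.3,0.1],"rot": [0,0,0],"gripper": 0},
    {"offset": [-0.2,-0.3,0.1],"rot": [0,0,0],"gripper": 0.5},
    {"offset": [-0.2,-0.3,0.1],"rot": [0,0,0],"gripper": 1},
    {"offset": [-0.2,-0.3,0.1],"rot": [0,0,0],"gripper": 1},
    {"offset": [-0.2,-0.3,0.1],"rot": [0,0,0],"gripper": 1},
    {"offset": [-0.2,-0.3,0.1],"rot": [0,0,0],"gripper": 1},
    {"offset": [-0.2,-0.3,0.1],"rot": [0,0,0],"gripper": 1},
    {"offset": [-0.2,-0.3,0.1],"rot": [0,0,0],"gripper": 1},
  ],
)

```text
time_s: 4.2
position: [0.5157, -0.2686, 0.1008]
tcp_rot: [[0.98, -0.197, 0.0], [-0.197, -0.98, -0.0], [0.0, 0.0, -1.0]]
force: [-0.0, -0.3, 0.1]
opening: 0.574
```

```bash
python3 go.py .5161 -.2693 .104 -11.3
```

```text
t 4.2 pos [ 0.5157 -0.2686  0.1008] yaw -11.38 F [-0.  -0.3  0.1] open 0.574
offset [0.06, 0.06, -0.32] rot [0.0, -0.02, -0.08]
```

Call:
arm_command(
  targets=[
    {"offset": [0,0,-0.2],"rot": [0,0,0],"gripper": 1},
    {"offset": [0,-0.5,-0.25],"rot": [0,0,0],"gripper": 1},
    {"offset": [0,-1.2,-0.25],"rot": [0,0,0],"gripper": 1},
    {"offset": [0,-2,-0.25],"rot": [0,0,0],"gripper": 1},
    {"offset": [0,-3,-0.25],"rot": [0,0,0],"gripper": 1},
    {"offset": [0,-4,-0.25],"rot": [0,0,0],"gripper": 1},
    {"offset": [0,-4,-0.25],"rot": [0,0,0],"gripper": 1},
  ],
)

```text
time_s: 4.9
position: [0.5233, -0.2272, 0.1032]
tcp_rot: [[0.981, -0.195, -0.001], [-0.195, -0.981, 0.001], [-0.001, -0.001, -1.0]]
force: [0.3, 0.7, -2.0]
opening: 0.571
```

```bash
python3 go.py .5157 -.2686 .104 -11.33; python3 - <<'E'
from h import *
a=cap('scene','s2.png')
f=lambda i,x,y:cv2.convertScaleAbs(cv2.resize(i[y:y+100,x:x+130],None,fx=4,fy=4,interpolation=2),alpha=1.5,beta=25)
cv2.imwrite('pics/g2.png',f(cv2.imread('pics/s2.png'),140,185))
E
```

```text
t 4.9 pos [ 0.5233 -0.2272  0.1032] yaw -11.26 F [ 0.3  0.7 -2. ] open 0.571
offset [0.07, 4.21, -0.08] rot [-0.05, 0.08, 0.07]
```

View pics/g2.png

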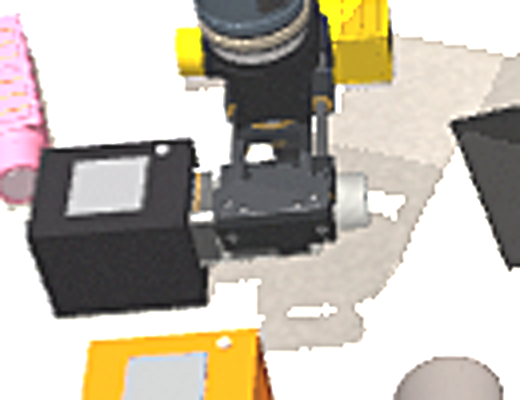

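The satellite is sliding out with the gripper: its body shows between the mouth (200,215) and the fingers, and forces are low. I'll keep pulling straight.

Call:
arm_command(
  targets=[
    {"offset": [0,-1,-0.05],"rot": [0,0,0],"gripper": 1},
    {"offset": [0,-2.5,-0.05],"rot": [0,0,0],"gripper": 1},
    {"offset": [0,-4,-0.05],"rot": [0,0,0],"gripper": 1},
    {"offset": [0,-5.5,-0.05],"rot": [0,0,0],"gripper": 1},
    {"offset": [0,-7,-0.05],"rot": [0,0,0],"gripper": 1},
    {"offset": [0,-8,-0.05],"rot": [0,0,0],"gripper": 1},
    {"offset": [0,-8,-0.05],"rot": [0,0,0],"gripper": 1},
  ],
)

```text
time_s: 5.65
position: [0.5392, -0.1489, 0.1038]
tcp_rot: [[0.981, -0.195, -0.001], [-0.195, -0.981, 0.0], [-0.001, -0.0, -1.0]]
force: [0.4, 0.6, -1.8]
opening: 0.571
```

```bash
python3 go.py .508 .046 .13 -5.7 .508 .046 .092 -5.7
```

```text
t 5.65 pos [ 0.5392 -0.1489  0.1038] yaw -11.23 F [ 0.4  0.6 -1.8] open 0.571
offset [-6.86, -18.51, -2.6] rot [-0.02, 0.04, -5.53]
offset [-6.86, -18.51, 1.2] rot [-0.02, 0.04, -5.53]
```

Call:
arm_command(
  targets=[
    {"offset": [-1,-3,-2.2],"rot": [0,0,-1],"gripper": 1},
    {"offset": [-2.5,-7,-2.6],"rot": [0,0,-3],"gripper": 1},
    {"offset": [-4,-11,-2.6],"rot": [0,0,-4],"gripper": 1},
    {"offset": [-5.5,-15,-2.6],"rot": [0,0,-5.5],"gripper": 1},
    {"offset": [-6.4,-17.5,-2.6],"rot": [0,0,-5.5],"gripper": 1},
    {"offset": [-6.6,-18.7,-2.6],"rot": [0,0,-5.5],"gripper": 1},
    {"offset": [-6.6,-18.7,-2.6],"rot": [0,0,-5.5],"gripper": 1},
    {"offset": [-6.6,-18.7,-2.6],"rot": [0,0,-5.5],"gripper": 1},
  ],
)

```text
time_s: 6.45
position: [0.5123, 0.0445, 0.13]
tcp_rot: [[0.995, -0.102, 0.002], [-0.102, -0.995, -0.001], [0.002, 0.001, -1.0]]
force: [0.4, 0.4, -0.9]
opening: 0.576
```

```bash
python3 go.py .511 .048 .088 -5.7; python3 - <<'E'
from h import *
a=cap('scene','s3.png')
f=lambda i,x,y:cv2.convertScaleAbs(cv2.resize(i[y:y+120,x:x+160],None,fx=4,fy=4,interpolation=2),alpha=1.5,beta=25)
cv2.imwrite('pics/g3.png',f(cv2.imread('pics/s3.png'),220,150))
E
```

```text
t 6.45 pos [0.5123 0.0445 0.13  ] yaw -5.88 F [ 0.4  0.4 -0.9] open 0.576
offset [-0.18, -0.33, 4.2] rot [0.03, -0.1, -0.18]
```

View pics/g3.png

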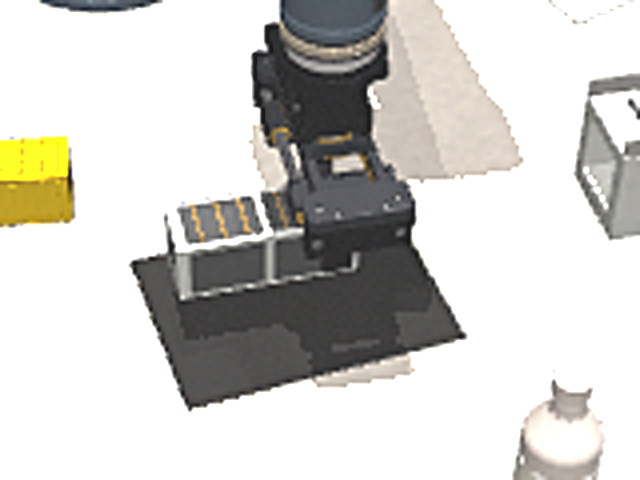

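The satellite hangs level over the mat, right side up, with its tail at (175,255) in the crop. I'll lower it.

Call:
arm_command(
  targets=[
    {"offset": [-0.1,-0.3,1],"rot": [0,0,-0.2],"gripper": 1},
    {"offset": [-0.1,-0.3,2],"rot": [0,0,-0.2],"gripper": 1},
    {"offset": [-0.1,-0.3,3],"rot": [0,0,-0.2],"gripper": 1},
    {"offset": [-0.1,-0.3,3.7],"rot": [0,0,-0.2],"gripper": 1},
    {"offset": [-0.1,-0.3,4.1],"rot": [0,0,-0.2],"gripper": 1},
    {"offset": [-0.1,-0.3,4.3],"rot": [0,0,-0.2],"gripper": 1},
    {"offset": [-0.1,-0.3,4.4],"rot": [0,0,-0.2],"gripper": 1},
    {"offset": [-0.1,-0.3,4.4],"rot": [0,0,-0.2],"gripper": 1},
  ],
)

```text
time_s: 7.3
position: [0.5108, 0.0486, 0.0859]
tcp_rot: [[0.995, -0.099, 0.0], [-0.099, -0.995, -0.0], [0.0, 0.0, -1.0]]
force: [-0.2, -0.3, -1.7]
opening: 0.576
```

```bash
python3 go.py .511 .048 .085 -5.7
```

```text
t 7.3 pos [0.5108 0.0486 0.0859] yaw -5.67 F [-0.2 -0.3 -1.7] open 0.576
offset [0.03, 0.06, 0.09] rot [0.0, -0.02, 0.03]
```

Call:
arm_command(
  targets=[
    {"offset": [0,0,0.1],"rot": [0,0,0],"gripper": 1},
    {"offset": [0,0,0.1],"rot": [0,0,0],"gripper": 1},
    {"offset": [0,0,0.1],"rot": [0,0,0],"gripper": 0},
    {"offset": [0,0,0.1],"rot": [0,0,0],"gripper": 0},
    {"offset": [0,0,0.1],"rot": [0,0,0],"gripper": 0},
    {"offset": [0,0,0.1],"rot": [0,0,0],"gripper": 0},
    {"offset": [0,0,0.1],"rot": [0,0,0],"gripper": 0},
    {"offset": [0,0,-1],"rot": [0,0,0],"gripper": 0},
  ],
)

```text
time_s: 8.1
position: [0.5099, 0.0486, 0.0952]
tcp_rot: [[0.995, -0.099, -0.003], [-0.099, -0.995, 0.0], [-0.003, -0.0, -1.0]]
force: [-0.1, -1.2, 0.5]
opening: 0.975
```

Call:
arm_command(
  targets=[
    {"offset": [0,0,-4],"rot": [0,0,0],"gripper": 0},
    {"offset": [0,0,-8],"rot": [0,0,0],"gripper": 0},
    {"offset": [-8,10,-13],"rot": [0,0,0],"gripper": 0},
    {"offset": [-12,15,-16],"rot": [0,0,0],"gripper": 0},
    {"offset": [-12,20,-18],"rot": [0,0,0],"gripper": 0},
    {"offset": [-12,25,-18],"rot": [0,0,0],"gripper": 0},
    {"offset": [-12,25,-18],"rot": [0,0,0],"gripper": 0},
  ],
)

```text
time_s: 8.8
position: [0.3835, -0.146, 0.2636]
tcp_rot: [[0.995, -0.098, 0.001], [-0.098, -0.995, -0.001], [0.001, 0.001, -1.0]]
force: [-0.0, -0.0, -0.3]
opening: 0.992
```

```bash
python3 go.py; python3 - <<'E'
from h import *
a=cap('scene','s4.png');b=cap('top','t4.png')
f=lambda i,x,y:cv2.convertScaleAbs(cv2.resize(i[y:y+120,x:x+100],None,fx=4,fy=4,interpolation=2),alpha=1.5,beta=25)
cv2.imwrite('pics/g4.png',np.hstack([f(cv2.imread('pics/t4.png'),215,160),f(cv2.imread('pics/s4.png'),245,160)]))
E
```

```text
t 8.8 pos [ 0.3835 -0.146   0.2636] yaw -5.62 F [-0.  -0.  -0.3] open 0.992
```

View pics/g4.png

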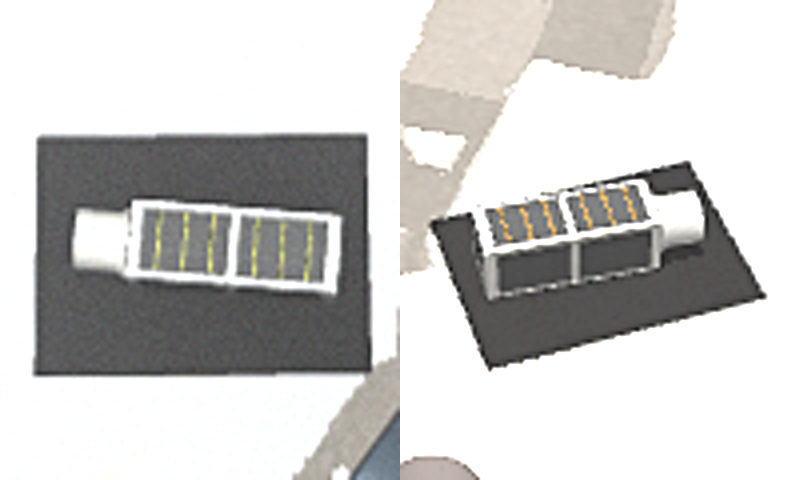

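The satellite lies flat on the mat, right side up with the nose to the left. Its top-face corners in the top crop are at about (133,200) and (340,214).

```bash
sed -i 's/^d=pf/if 1: d=pf/' fit2.py; python3 - <<'E'
from fit2 import *
N,T=.05,-.085
sp=[(B,N,-1,.054,(248.25,210)),(B,T,-1,.054,(300,213.5)),(B,.085,0,.035,(232.7,219.7)),
(A,T,1,.054,(264,212)),(A,T,-1,.054,(267.5,222)),(A,N,-1,.054,(309.2,217)),(A,N,1,.054,(305.5,205.75)),(A,T,-1,.004,(268.75,234.5)),(A,N,-1,.004,(309.2,227))]
p=pf('sat',sp,[.508,.02,np.radians(84.3)],.025)
g=np.array([.5108,.0486])-p[:2];u=np.array([np.cos(p[2]),np.sin(p[2])]);print('grasp at sat x',g@u,'lat',g@[-u[1],u[0]])
for c in(A,B):
    R=c['view'][:3,:3]
E
python3 go.py
```

```text
dock [ 0.5118 -0.2909] 78.67
[[-0.9, -0.5], [-0.5, -0.3], [-0.4, -0.1], [0.5, 0.2], [0.2, -1.0], [0.1, -0.2], [-0.9, 0.2], [-1.8, -0.0], [0.0, -0.5], [-0.1, 0.3]]
nest [0.4851 0.2844] 84.26
[[-1.9, 0.8], [-1.6, -0.2], [0.3, -0.2], [0.0, -1.0], [0.5, -0.3], [-0.3, -1.0], [-0.9, 0.4], [-1.1, 1.2], [-0.9, 0.9]]
sat [0.507  0.0178] 85.71
[[-1.0, -0.4], [0.1, -0.2], [0.6, -0.3], [-1.2, -0.6], [-1.3, 1.0], [1.5, -1.9], [0.7, -1.8], [-1.9, 0.1], [0.9, -0.3]]
grasp at sat x 0.030977856159223494 lat -0.0014874495509779693
t 9.0 pos [ 0.3843 -0.146   0.2629] yaw -5.9 F [ 0.1  0.5 -0.5] open 0.997
```

```bash
python3 go.py .5027 -.032 .16 -5.7 .5027 -.032 .091 -5.7
```

```text
t 9.0 pos [ 0.3843 -0.146   0.2629] yaw -5.9 F [ 0.1  0.5 -0.5] open 0.997
offset [10.59, -12.57, 10.3] rot [0.03, -0.09, -0.2]
offset [10.58, -12.57, 17.2] rot [0.03, -0.09, -0.2]
```

Call:
arm_command(
  targets=[
    {"offset": [4,-5,2],"rot": [0,0,0],"gripper": 0},
    {"offset": [8,-9,5],"rot": [0,0,0],"gripper": 0},
    {"offset": [10.6,-12.6,8],"rot": [0,0,0],"gripper": 0},
    {"offset": [10.6,-12.6,10],"rot": [0,0,0],"gripper": 0},
    {"offset": [10.6,-12.6,10.3],"rot": [0,0,0],"gripper": 0},
    {"offset": [10.6,-12.6,10.3],"rot": [0,0,0],"gripper": 0},
    {"offset": [10.6,-12.6,10.3],"rot": [0,0,0],"gripper": 0},
  ],
)

```text
time_s: 9.7
position: [0.502, -0.0295, 0.1596]
tcp_rot: [[0.995, -0.098, -0.0], [-0.098, -0.995, -0.0], [-0.0, 0.0, -1.0]]
force: [0.9, -1.0, 0.0]
opening: 0.993
```

```bash
python3 go.py .5027 -.032 .091 -5.7
```

```text
t 9.7 pos [ 0.502  -0.0295  0.1596] yaw -5.6 F [ 0.9 -1.   0. ] open 0.993
offset [0.09, 0.24, 6.86] rot [0.0, 0.02, 0.1]
```

Call:
arm_command(
  targets=[
    {"offset": [0.1,0.2,2],"rot": [0,0,0.1],"gripper": 0},
    {"offset": [0.1,0.2,4],"rot": [0,0,0.1],"gripper": 0},
    {"offset": [0.1,0.2,5.8],"rot": [0,0,0.1],"gripper": 0},
    {"offset": [0.1,0.2,6.6],"rot": [0,0,0.1],"gripper": 0},
    {"offset": [0.1,0.2,6.9],"rot": [0,0,0.1],"gripper": 0},
    {"offset": [0.1,0.2,6.9],"rot": [0,0,0.1],"gripper": 0},
    {"offset": [0.1,0.2,6.9],"rot": [0,0,0.1],"gripper": 0.4},
    {"offset": [0.1,0.2,6.9],"rot": [0,0,0.1],"gripper": 1},
  ],
)

```text
time_s: 10.5
position: [0.5039, -0.0324, 0.0908]
tcp_rot: [[0.995, -0.101, 0.002], [-0.101, -0.995, -0.0], [0.002, 0.0, -1.0]]
force: [0.0, -0.1, -0.1]
opening: 0.897
```

Call:
arm_command(
  targets=[
    {"offset": [0,0,0],"rot": [0,0,0],"gripper": 1},
    {"offset": [0,0,0],"rot": [0,0,0],"gripper": 1},
    {"offset": [0,0,0],"rot": [0,0,0],"gripper": 1},
    {"offset": [0,0,0],"rot": [0,0,0],"gripper": 1},
    {"offset": [0,0,0],"rot": [0,0,0],"gripper": 1},
  ],
)

```text
time_s: 11.0
position: [0.5036, -0.0322, 0.09]
tcp_rot: [[0.995, -0.101, 0.0], [-0.101, -0.995, -0.0], [0.0, 0.0, -1.0]]
force: [0.6, 0.6, 1.5]
opening: 0.578
```

```bash
python3 go.py .5027 -.032 .091 -5.7
```

```text
t 11.0 pos [ 0.5036 -0.0322  0.09  ] yaw -5.77 F [0.6 0.6 1.5] open 0.578
offset [-0.09, -0.01, -0.1] rot [0.0, -0.01, -0.07]
```

```bash
python3 go.py .5036 -.0322 .13 -5.74 .4700 .1200 .108 -5.74
```

```text
t 11.0 pos [ 0.5036 -0.0322  0.09  ] yaw -5.77 F [0.6 0.6 1.5] open 0.578
offset [0.01, -0.0, -4.0] rot [0.0, -0.01, -0.03]
offset [-4.87, -14.81, -1.8] rot [0.0, -0.01, -0.03]
```

Call:
arm_command(
  targets=[
    {"offset": [0,0,-1],"rot": [0,0,0],"gripper": 1},
    {"offset": [0,0,-2.5],"rot": [0,0,0],"gripper": 1},
    {"offset": [0,0,-3],"rot": [0,0,0],"gripper": 1},
    {"offset": [0,0,-3],"rot": [0,0,0],"gripper": 1},
  ],
)

```text
time_s: 11.4
position: [0.5039, -0.0323, 0.1209]
tcp_rot: [[0.995, -0.1, 0.002], [-0.1, -0.995, -0.001], [0.002, 0.0, -1.0]]
force: [-0.2, -0.6, -2.2]
opening: 0.575
```

```bash
python3 go.py .4700 .1200 .108 -5.74
```

```text
t 11.4 pos [ 0.5039 -0.0323  0.1209] yaw -5.76 F [-0.2 -0.6 -2.2] open 0.575
offset [-4.91, -14.81, 1.28] rot [0.02, -0.11, -0.02]
```

Call:
arm_command(
  targets=[
    {"offset": [-1,-3,0],"rot": [0,0,0],"gripper": 1},
    {"offset": [-2.5,-7,0],"rot": [0,0,0],"gripper": 1},
    {"offset": [-4,-11,0.5],"rot": [0,0,0],"gripper": 1},
    {"offset": [-4.7,-14,1],"rot": [0,0,0],"gripper": 1},
    {"offset": [-4.9,-14.8,1.2],"rot": [0,0,0],"gripper": 1},
    {"offset": [-4.9,-14.8,1.2],"rot": [0,0,0],"gripper": 1},
    {"offset": [-4.9,-14.8,1.2],"rot": [0,0,0],"gripper": 1},
    {"offset": [-4.9,-14.8,1.2],"rot": [0,0,0],"gripper": 1},
  ],
)

```text
time_s: 12.2
position: [0.4703, 0.1188, 0.1081]
tcp_rot: [[0.995, -0.102, 0.001], [-0.102, -0.995, -0.0], [0.001, 0.0, -1.0]]
force: [0.5, -0.1, -1.0]
opening: 0.573
```

```bash
python3 go.py .4700 .1200 .108 -5.74; cat > pic.py <<'E'
import sys
from fit2 import ov,box
from h import *
# overlay of predicted satellite (from TCP) and nest
n=[.4851,.2844,np.radians(84.26)]
def run(tag,n,dz=.086,sx=.05):
    s=bot.read_state();p=np.array(s['position']);R=np.array(s['tcp_rot']);u=-R[:2,1];u/=np.hypot(*u)
    q=[p[0]+sx*u[0],p[1]+sx*u[1],np.arctan2(u[1],u[0])];zb=p[2]-dz;out=[]
    for c,o in(('top',(90,170)),('scene',(310,140))):
        c=cap(c,f'{tag}{c}.png');im=cv2.cvtColor(c['frame'],cv2.COLOR_RGB2BGR);f=5
        im=cv2.convertScaleAbs(cv2.resize(im,None,fx=f,fy=f,interpolation=2),alpha=1.5,beta=25)
        for P,col in((box(n,0,.122,.041,0,.086),(0,0,255)),(box(q,-.085,.05,.025,zb,zb+.05),(255,0,255)),(box(q,.05,.085,.02,zb+.005,zb+.045),(0,160,0))):
            k=((proj(c,P)+.5)*f).astype(int)
            for i in range(8):
                for b in(1,2,4):
                    if not i&b: cv2.line(im,tuple(k[i]),tuple(k[i|b]),col,1)
        out.append(im[o[1]*f:(o[1]+100)*f,o[0]*f:(o[0]+ (80 if c is None else 80))*f] if 0 else im[o[1]*f:(o[1]+90)*f,o[0]*f:(o[0]+ 105)*f])
    v=np.hstack(out);v=cv2.resize(v,None,fx=800/v.shape[1],fy=800/v.shape[1],interpolation=cv2.INTER_AREA) if 0 else np.vstack(out)
    v=cv2.resize(v,None,fx=min(1,600/v.shape[0]),fy=min(1,600/v.shape[0]),interpolation=cv2.INTER_AREA);cv2.imwrite(f'pics/{tag}.png',v)
if __name__=='__main__': run(sys.argv[1],n)
E
python3 pic.py g5 >/dev/null
```

```text
t 12.2 pos [0.4703 0.1188 0.1081] yaw -5.87 F [ 0.5 -0.1 -1. ] open 0.573
offset [-0.04, -0.12, 0.01] rot [0.01, -0.04, -0.13]
```

View pics/g5.png

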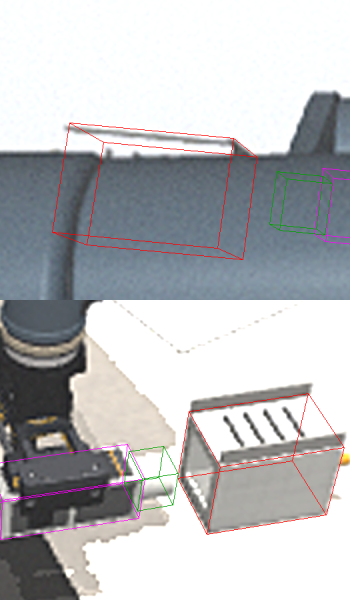

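```bash
cat > zoom.py <<'E'
import sys
from fit2 import box
from h import *
def z(fn,n,dz=.086,sx=.05,o=(330,155),w=80,h=60,f=10):
    c=cap('scene');im=cv2.imread('pics/'+fn);s=bot.read_state();p=np.array(s['position']);R=np.array(s['tcp_rot']);u=-R[:2,1];u/=np.hypot(*u)
    im=im[o[1]:o[1]+h,o[0]:o[0]+w];im=cv2.resize(im,None,fx=f,fy=f,interpolation=cv2.INTER_CUBIC).astype(float)
    im=np.clip((im/255)**1.3*1.6*255-40,0,255).astype(np.uint8)
    L=np.array([-u[1],u[0]]);zb=p[2]-dz
    W=lambda x,y,zz:[*(p[:2]+(sx+x)*u+y*L),zb+zz]
    def pl(P,col):
        k=((proj(c,P)+.5-o)*f).astype(np.int32);cv2.polylines(im,[k],True,col,1)
    t=np.linspace(0,6.283,40)
    for x,r in((.085,.02),(.058,.02)): pl([W(x,r*np.cos(a),.025+r*np.sin(a)) for a in t],(0,160,0))
    for x in(.05,-.085): pl([W(x,a*.025,b) for a,b in((-1,0),(1,0),(1,.05),(-1,.05))],(255,0,255))
    pl([W(.05,-.025,.05),W(-.085,-.025,.05)],(255,0,255));pl([W(.05,-.025,0),W(-.085,-.025,0)],(255,0,255))
    cn,sn=np.cos(n[2]),np.sin(n[2]);Wn=lambda x,y,zz:[n[0]+cn*x-sn*y,n[1]+sn*x+cn*y,zz]
    for hw,a,b in((.041,0,.086),(.027,.02,.074)): pl([Wn(0,-hw,a),Wn(0,hw,a),Wn(0,hw,b),Wn(0,-hw,b)],(0,0,255))
    pl([Wn(0,-.041,.0),Wn(.122,-.041,0),Wn(.122,-.041,.086),Wn(0,-.041,.086)],(0,0,255))
    cv2.imwrite('pics/z'+fn,im)
z(sys.argv[1],[.4851,.2844,np.radians(84.26)])
E
python3 zoom.py g5scene.png>/dev/null
```

```text
(no output)
```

View pics/zg5scene.png

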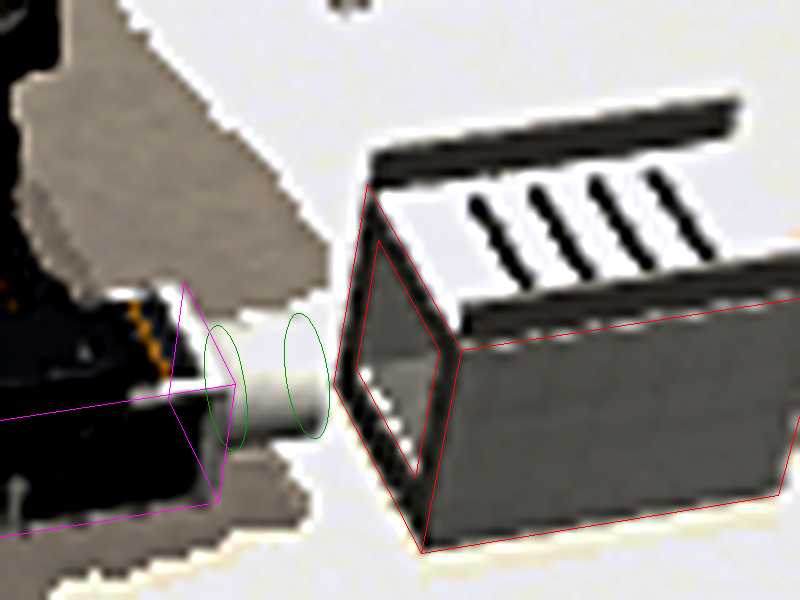

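The nest outline and bore match the picture. The held satellite matches its predicted outline to within about a pixel: barrel bottom at about (315,435), level, and in line with the bore. I'll start the insertion.

Call:
arm_command(
  targets=[
    {"offset": [-0.1,-1,0],"rot": [0,0,-0.1],"gripper": 1},
    {"offset": [-0.1,-2,0],"rot": [0,0,-0.1],"gripper": 1},
    {"offset": [-0.1,-3,0],"rot": [0,0,-0.1],"gripper": 1},
    {"offset": [-0.1,-4,0],"rot": [0,0,-0.1],"gripper": 1},
    {"offset": [-0.1,-5,0],"rot": [0,0,-0.1],"gripper": 1},
    {"offset": [-0.1,-5.4,0],"rot": [0,0,-0.1],"gripper": 1},
    {"offset": [-0.1,-5.4,0],"rot": [0,0,-0.1],"gripper": 1},
    {"offset": [-0.1,-5.4,0],"rot": [0,0,-0.1],"gripper": 1},
  ],
)

```text
time_s: 13.35
position: [0.4739, 0.1739, 0.1079]
tcp_rot: [[0.995, -0.098, -0.0], [-0.098, -0.995, -0.0], [-0.0, 0.0, -1.0]]
force: [-0.1, -0.4, -0.8]
opening: 0.568
```

```bash
cat > nest.py <<'E'
from h import *
s=bot.read_state();p=np.array(s['position']);R=np.array(s['tcp_rot']);a=np.radians(84.26);u=np.array([np.cos(a),np.sin(a)]);d=p[:2]-[.4851,.2844]
print('t',round(s['time_s'],2),'nose depth mm',(1e3*(d@u+.135)).round(1),'lat(+ = tool -x)',(1e3*(d@[-u[1],u[0]])).round(1),'z',p[2].round(4),'yaw',np.degrees(np.arctan2(R[1,0],R[0,0])).round(2),'zaxis',R[:,2].round(4),'F tool',(R.T@s['force']).round(1),'M',np.round(R.T@s['moment'],2))
E
python3 nest.py
```

```text
t 13.35 nose depth mm 23.9 lat(+ = tool -x) 0.1 z 0.1079 yaw -5.65 zaxis [-2.e-04 -2.e-04 -1.e+00] F tool [-0.1  0.4  0.8] M [-0.18 -0.04 -0.03]
```

Call:
arm_command(
  targets=[
    {"offset": [0.07,-0.4,0],"rot": [0,0,0.1],"gripper": 1},
    {"offset": [0.07,-0.8,0],"rot": [0,0,0.1],"gripper": 1},
    {"offset": [0.07,-1.2,0],"rot": [0,0,0.1],"gripper": 1},
    {"offset": [0.07,-1.5,0],"rot": [0,0,0.1],"gripper": 1},
    {"offset": [0.07,-1.8,0],"rot": [0,0,0.1],"gripper": 1},
    {"offset": [0.07,-2.1,0],"rot": [0,0,0.1],"gripper": 1},
    {"offset": [0.07,-2.1,0],"rot": [0,0,0.1],"gripper": 1},
  ],
)

```text
time_s: 14.05
position: [0.4768, 0.195, 0.108]
tcp_rot: [[0.995, -0.1, 0.0], [-0.1, -0.995, 0.0], [0.0, -0.0, -1.0]]
force: [0.9, 0.0, -1.7]
opening: 0.573
```

```bash
python3 nest.py
```

```text
t 14.05 nose depth mm 45.2 lat(+ = tool -x) -0.7 z 0.108 yaw -5.74 zaxis [ 2.e-04  1.e-04 -1.e+00] F tool [ 0.9 -0.1  1.7] M [-0.16 -0.07  0.01]
```

Call:
arm_command(
  targets=[
    {"offset": [0,-0.7,0],"rot": [0,0,0],"gripper": 1},
    {"offset": [0,-1.4,0],"rot": [0,0,0],"gripper": 1},
    {"offset": [0,-2.1,0],"rot": [0,0,0],"gripper": 1},
    {"offset": [0,-2.8,0],"rot": [0,0,0],"gripper": 1},
    {"offset": [0,-3.5,0],"rot": [0,0,0],"gripper": 1},
    {"offset": [0,-4,0],"rot": [0,0,0],"gripper": 1},
    {"offset": [0,-4,0],"rot": [0,0,0],"gripper": 1},
  ],
)

```text
time_s: 14.75
position: [0.4809, 0.2352, 0.108]
tcp_rot: [[0.995, -0.099, 0.001], [-0.099, -0.995, 0.0], [0.0, -0.0, -1.0]]
force: [0.0, 0.0, -1.0]
opening: 0.572
```

```bash
python3 nest.py
```

```text
t 14.75 nose depth mm 85.6 lat(+ = tool -x) -0.8 z 0.108 yaw -5.71 zaxis [ 5.e-04  2.e-04 -1.e+00] F tool [ 0. -0.  1.] M [-0.17 -0.05 -0.03]
```

Call:
arm_command(
  targets=[
    {"offset": [0,-0.6,0],"rot": [0,0,0],"gripper": 1},
    {"offset": [0,-1.2,0],"rot": [0,0,0],"gripper": 1},
    {"offset": [0,-1.7,0],"rot": [0,0,0],"gripper": 1},
    {"offset": [0,-2.0,0],"rot": [0,0,0],"gripper": 1},
    {"offset": [0,-2.15,0],"rot": [0,0,0],"gripper": 1},
    {"offset": [0,-2.15,0],"rot": [0,0,0],"gripper": 1},
  ],
)

```text
time_s: 15.35
position: [0.4829, 0.256, 0.108]
tcp_rot: [[0.995, -0.1, 0.0], [-0.1, -0.995, -0.0], [0.0, 0.0, -1.0]]
force: [0.3, -0.4, -1.7]
opening: 0.574
```

```bash
python3 nest.py
```

```text
t 15.35 nose depth mm 106.5 lat(+ = tool -x) -0.7 z 0.108 yaw -5.75 zaxis [ 0. -0. -1.] F tool [0.4 0.4 1.7] M [-0.17 -0.03 -0.03]
```

Now I'll lower about 1.5 mm towards the floor and creep forward until it touches the stop.

Call:
arm_command(
  targets=[
    {"offset": [0,0,0.1],"rot": [0,0,0],"gripper": 1},
    {"offset": [0,-0.1,0.15],"rot": [0,0,0],"gripper": 1},
    {"offset": [0,-0.2,0.15],"rot": [0,0,0],"gripper": 1},
    {"offset": [0,-0.3,0.15],"rot": [0,0,0],"gripper": 1},
    {"offset": [0,-0.4,0.15],"rot": [0,0,0],"gripper": 1},
    {"offset": [0,-0.4,0.15],"rot": [0,0,0],"gripper": 1},
  ],
)

```text
time_s: 15.95
position: [0.4834, 0.2598, 0.1065]
tcp_rot: [[0.995, -0.1, -0.0], [-0.1, -0.995, -0.0], [-0.0, 0.0, -1.0]]
force: [0.1, 0.8, -1.6]
opening: 0.574
```

```bash
python3 nest.py
```

```text
t 15.95 nose depth mm 110.4 lat(+ = tool -x) -0.7 z 0.1065 yaw -5.76 zaxis [-0.e+00 -1.e-04 -1.e+00] F tool [ 0.1 -0.8  1.6] M [-0.18 -0.03 -0.06]
```

Call:
arm_command(
  targets=[
    {"offset": [0,-0.1,0],"rot": [0,0,0],"gripper": 1},
    {"offset": [0,-0.2,0],"rot": [0,0,0],"gripper": 1},
    {"offset": [0,-0.3,0],"rot": [0,0,0],"gripper": 1},
    {"offset": [0,-0.3,0],"rot": [0,0,0],"gripper": 1},
  ],
)

```text
time_s: 16.35
position: [0.4831, 0.2603, 0.1063]
tcp_rot: [[0.995, -0.1, -0.003], [-0.101, -0.995, -0.004], [-0.002, 0.004, -1.0]]
force: [0.8, -10.3, -0.5]
opening: 0.574
```

```bash
python3 nest.py
```

```text
t 16.35 nose depth mm 110.9 lat(+ = tool -x) -0.5 z 0.1063 yaw -5.77 zaxis [-0.0026 -0.0041 -1.    ] F tool [ 1.8 10.2  0.5] M [-1.78  0.24  0.36]
```

It touched the stop at a depth of 110.9 mm with 10 N. I'll ease off, settle it on the floor, and release.

Call:
arm_command(
  targets=[
    {"offset": [0,0.12,0.04],"rot": [0,0,0],"gripper": 1},
    {"offset": [0,0.12,0.04],"rot": [0,0,0],"gripper": 1},
    {"offset": [0,0.12,0.04],"rot": [0,0,0],"gripper": 0.3},
    {"offset": [0,0.12,0.04],"rot": [0,0,0],"gripper": 0},
    {"offset": [0,0.12,0.04],"rot": [0,0,0],"gripper": 0},
    {"offset": [0,0.12,0.04],"rot": [0,0,0],"gripper": 0},
    {"offset": [0,0.12,0.04],"rot": [0,0,0],"gripper": 0},
  ],
)

```text
time_s: 17.05
position: [0.4836, 0.2618, 0.1062]
tcp_rot: [[0.995, -0.1, 0.0], [-0.1, -0.995, 0.0], [0.0, -0.0, -1.0]]
force: [-0.3, 0.3, 0.6]
opening: 0.938
```

Call:
arm_command(
  targets=[
    {"offset": [0,0,-1],"rot": [0,0,0],"gripper": 0},
    {"offset": [0,0,-4],"rot": [0,0,0],"gripper": 0},
    {"offset": [0,0,-8],"rot": [0,0,0],"gripper": 0},
    {"offset": [0,5,-11],"rot": [0,0,0],"gripper": 0},
    {"offset": [0,10,-12],"rot": [0,0,0],"gripper": 0},
    {"offset": [0,14,-12],"rot": [0,0,0],"gripper": 0},
    {"offset": [0,14,-12],"rot": [0,0,0],"gripper": 0},
  ],
)

```text
time_s: 17.75
position: [0.4693, 0.118, 0.2275]
tcp_rot: [[0.994, -0.106, 0.001], [-0.106, -0.994, -0.001], [0.001, 0.001, -1.0]]
force: [0.6, 0.5, -0.1]
opening: 1.001
```

```bash
python3 nest.py; python3 - <<'E'
from h import *
cap('scene','f.png')
im=cv2.imread('pics/f.png');o=(330,155);f=10
c=cap('scene');im=im[155:215,330:410];im=cv2.resize(im,None,fx=f,fy=f,interpolation=cv2.INTER_CUBIC).astype(float)
im=np.clip((im/255)**1.3*1.6*255-40,0,255).astype(np.uint8)
a=np.radians(84.26);u=np.array([np.cos(a),np.sin(a)]);L=np.array([-u[1],u[0]]);n=np.array([.4851,.2844])+.0007*-L
W=lambda x,y,z:[*(n+x*u+y*L),z]
for P in([W(-.06,s*.025,z) for s,z in((-1,.02),(1,.02),(1,.07),(-1,.07))],[W(-.06,-.025,.07),W(0,-.025,.07)],[W(-.06,-.025,.02),W(0,-.025,.02)]):
    cv2.polylines(im,[((proj(c,P)+.5-o)*f).astype(np.int32)],True,(255,0,255),1)
cv2.imwrite('pics/fz.png',im)
E
```

```text
t 17.75 nose depth mm -32.2 lat(+ = tool -x) -0.9 z 0.2275 yaw -6.11 zaxis [ 0.0011 -0.0014 -1.    ] F tool [ 0.5 -0.5  0.1] M [-0.06 -0.02  0.09]
```

View pics/fz.png

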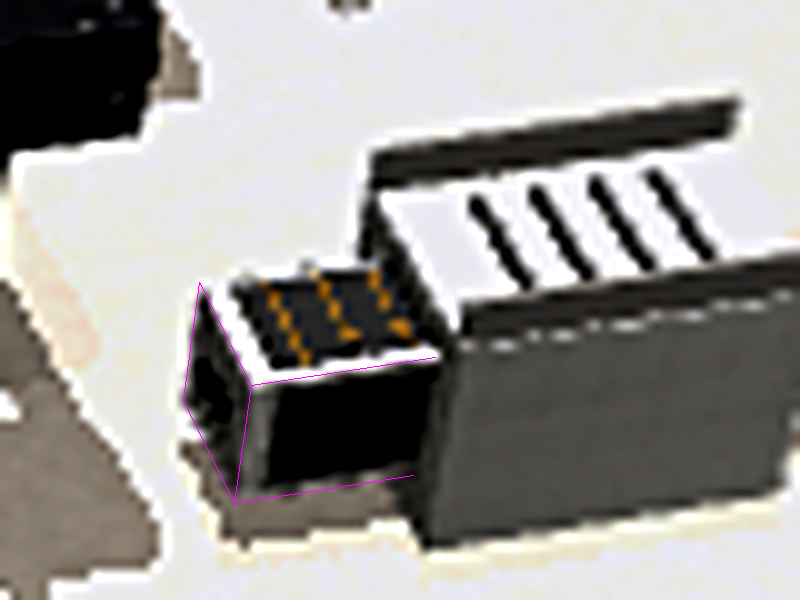

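The final crop shows the satellite's tail sticking out of the nest, level and panel side up. Its tail face at about (185–250, 285–500) lies on the outline drawn for fully home with 60 mm outside. The gripper is clear.

```bash
python3 -c "
from rig import ticket;print(ticket.hand_in())"
```

```text
the job is handed in; nothing more can be done
None
```

The satellite is in the test nest, nose against the back stop, level and right side up, and the job is handed in. The arm finished at 17.8 s of the 66 s allowed.

- **Moves:** I pulled it straight out of the dock by its nose half and laid it on the mat. I let go, lifted it again by its tail half (about 50 mm behind centre), and slid it nose first into the nest.
- **Fit:** No contact force showed during the insertion until the nose reached about 110.9 mm, where the push rose to 10 N; the stop is at 110 mm. The arm was still pressing lightly when I released.
- **Final picture:** The tail matches the outline for 60 mm outside to within about a pixel (roughly 2 to 3 mm), and the gripper is clear.
- **Disagreements:** The camera and the gripper differed by about 1.5 mm sideways on the mat, so I aimed between them for the nest. My first automatic fit of the dock was poor, and I redid it from its corners.
- **Bystanders:** The bottle, mug and screwdriver were well away from every path. I did not take a separate final picture of them.

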